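# Fit two bottles back into a packed bottle tray, each beside its like

## Robot

A 7-joint arm with a two-finger parallel gripper is mounted at the origin on a cart in front of the work surface, level with it; the furniture and walls round the work are solid. World frame = base frame: x ahead of the robot, y to its left, z up, the work surface at z = 0. Lengths are in mm, angles in rad, forces in N, time in s.
With the tool pointing down it reaches from about 350 to 900 mm from the base axis. Payload 19.9 kg.
Tool frame: the origin (TCP) lies at the very end of the fingers, on their centre line; the grasp point (between the pads) lies 19 mm behind it (bot.tcp_to_grasp is the z of the grasp point in the tool frame, in mm); z points along the fingers, x is the direction in which the jaws open and shut, and the axes are right-handed (so a half turn about z gives the same grasp; the last joint's range is limited). The gripper opens to 94 mm and grips with 3 to 60 N. Pads are 16 mm wide; open, the fingers measure 119 mm over their backs; the gripper's body (75 mm by 177 mm) begins 78 mm behind the grasp point.
Start: joints at [-1.246, 0.417, -0.01, 1.614, 0.005, 1.111, -0.053], TCP at [223.549, 583.631, 205.425] pointing down, gripper open.
Joint ranges: [-2.81, 2.81], [-0.39, 2.02], [-1.27, 1.25], [0.06, 2.57], [-1.19, 4.33], [0.19, 2], [-2.82, 2.82]. Speed limits (rad/s): [1.89, 1.89, 2.39, 2.39, 3.01, 3.01, 3.01].

## Interface

Orientations are given as a unit quaternion [x, y, z, w].
In Python, from rig import bot gives the robot as it stands.
- The arm moves only by the shell command python3 -m creep 'ROWS' [FORCE]. ROWS is JSON, a list that holds one entry, the list of rows, each a list of 5 numbers: the shift along the tool's x, y, z as a fraction of full scale, then the turn about the tool's z as a fraction of full scale, then the opening, from -1 (shut) to 1 (fully open). In form: [[[dx, dy, dz, spin, hand], ...]]. A call has 1 to 12 rows; each row is the pose to reach, as a shift and turn from the pose measured when the call began, along the tool's axes at that moment, turning the shorter way round; what a row does not reach only later rows make up. Full scale, the value 1, is 30 cm for a shift and 360 degrees for a turn. A row lasts 1/10 s, in which the tool goes at most 50 mm and 8.59 degrees, less where a joint would pass 70% of its speed; a pose out of reach is approached as far as the arm can. A call with a number of a shift or a turn outside -1 to 1 is refused whole. A call with a gripper value outside its range is refused whole. The fingers move at their own pace and stop on an object; FORCE is the grip in N (left out, the last holds). Time passes only in rows, so rows that repeat a pose let the fingers close. It gives the time, the measured TCP pose, the force and the opening at its end, in the units of the state.
- bot.get_obs(): the state, without advancing time (a new reading comes with each control period).
- bot.capture(name): name is "scene" or "top" or "wrist"; returns (picture, depth): 384x512x3 uint8, red, green, blue; 384x512 float32, mm along the optical axis (not along the pixel's ray), 0 where there is no reading.
- bot.get_calibration(name): a dict with "fx", "fy", "cx", "cy" (pixels), "dist" ([k1, k2, p1, p2, k3] as OpenCV has them; the pictures are not rectified), "extrinsics" (4x4, takes a point from camera to world coordinates); the wrist camera has in their place "mount" (4x4, takes a point from camera to tool coordinates, whose origin is the TCP and whose axes are the tool frame's). Camera axes: x right, y down, z forward; pixel columns grow to the right and rows downward; lengths in mm; the calibration is good to about 2 mm. A picture is of the moment at which its call begins: read the wrist's pose just before it. get_calibration takes no time and is no camera call.
- bot.close_job(): hands the job in, once; it reports no verdict.
The state is a dict: "time_s": time; "joint_pos": joint angles; "dq": joint speeds; "effort": joint torques, N m; "position": TCP position; "tcp_rot": TCP orientation; "contact_force": force on the tool from outside, world axes, zero at the start; "torque": the same for the moment, N m; "gripper_width": finger opening in mm.
Only numpy, scipy, OpenCV 4.12 (cv2) and the standard library are available. Lean on these libraries where they do the work, as an engineer would, in place of code of your own. Each camera call takes 0.05 s, during which the arm holds its last target. There are 200 camera calls.

## Task

Two bottles have been left out on the bench and the row in the bottle tray is closed up: slide the tray's stop back, move the standing row apart and put the tall bottle in beside the other tall one and the small bottle beside the other small one. Counted from the tall end plate the row must then read two tall bottles, two small bottles, the beaker last, all standing upright on the tray's floor. Finish by sliding the stop back up against the beaker so that the row stands close together with hardly any play, and leave the big bottle on the bench alone and let no bottle or glass fall over.

Things in the scene. Friction and masses are not known exactly. Their poses are not given: they have to be found in the camera images.
- tray: Grey metal one-lane bottle tray, fixed on the bench, 331 x 62 mm, floor 6 mm above the bench. Origin: at bench level on the lane's middle line; x along the lane, y across. Tall end plate (64 mm high) at the -x end, inner face at x = -0.150; side lips 24 mm high, lane 56 mm wide between them; low lip (22 mm) at the +x end. Blank tickets on one lip.
- stop (a joint): White plastic stop plate (54 mm wide, top 47 mm above bench) sliding along the lane on the lips. 0 = fully back at the +x end; grows towards the end plate. Its pressing face is (0.285 - value) m from the end plate's inner face. Starts near the beaker, about 0.13; stays where left; 2 to 3 N to slide. The full row pushed together is 238 mm long (50+50+44+44+50).
- stop_grip (a point): Where to grip the white stop: middle of its upright tab, 60 mm above the bench, 5 mm behind the pressing face. The tab is 30 mm wide across the lane, 10 mm thick along it, and rises from 43 to 73 mm above the bench. It moves with the stop.
- tall_a_mid (a point): Screw-cap bottle, 50 mm across and 106 mm high (upright body 50 mm across to about 80 mm up, cap 40 mm across), 0.15 kg. Stands in the tray at the end plate. Position: its centre, half-way up.
- small_a_mid (a point): Smaller screw-cap bottle, 44 mm across and 93 mm high (upright body to about 72 mm up, cap 36 mm across), 0.1 kg. Stands in the tray beside the tall one, almost touching it. Position: its centre, half-way up.
- beaker_k_mid (a point): Glass beaker, open at the top, 50 mm across (53 over the rim) and 70 mm high, 0.065 kg. Stands in the tray between the small bottle and the stop. Grip it from outside across its sides. Position: its centre, half-way up.
- tall_b_mid (a point): Screw-cap bottle, 50 mm across and 106 mm high (upright body 50 mm across to about 80 mm up, cap 40 mm across), 0.15 kg. Stands loose on the bench; same kind as the one in the tray, and the two may stand in either order. Position: its centre, half-way up.
- small_b_mid (a point): Smaller screw-cap bottle, 44 mm across and 93 mm high (upright body to about 72 mm up, cap 36 mm across), 0.1 kg. Stands loose on the bench; same kind as the one in the tray, and the two may stand in either order. Position: its centre, half-way up.
- big_mid (a point): Big screw-cap bottle, 62 mm across and 136 mm high, standing on the bench among the two loose ones. It does not belong in the tray; leave it where it is. Position: its centre, half-way up.
Things that resemble listed ones, but are neither listed nor needed, are in the scene too. Leave any green look-alike of the part that bears small_a_mid alone.

How it is judged (in metres and radians):
At the end, for the whole second after the job is handed in: From the end plate: two tall bottles, two small ones, the beaker; centres 21-41, 69-92, 115-139, 158-183, 205-231 mm from its face, within 14 mm of the lane's middle, on the floor, upright within 7 degrees; stop value over 0.029 (row and play at most 256 mm); all at rest (((x of tall_a_mid in the frame of tray between -0.129 and -0.109 m and x of tall_b_mid in the frame of tray between -0.081 and -0.058 m) or (x of tall_b_mid in the frame of tray between -0.129 and -0.109 m and x of tall_a_mid in the frame of tray between -0.081 and -0.058 m)) and ((x of small_a_mid in the frame of tray between -0.035 and -0.011 m and x of small_b_mid in the frame of tray between 0.008 and 0.033 m) or (x of small_b_mid in the frame of tray between -0.035 and -0.011 m and x of small_a_mid in the frame of tray between 0.008 and 0.033 m)) and x of beaker_k_mid in the frame of tray between 0.055 and 0.081 m and y of tall_a_mid in the frame of tray between -0.014 and 0.014 m and z of tall_a_mid in the frame of tray between 0.053 and 0.065 m and angle between each of tall_a_mid, tall_b_mid, small_a_mid, small_b_mid, beaker_k_mid's own z axis and vertical below 0.12 rad and linear speed of each of tall_a, tall_b, small_a, small_b, beaker_k below 0.02 m/s and y of tall_b_mid in the frame of tray between -0.014 and 0.014 m and z of tall_b_mid in the frame of tray between 0.053 and 0.065 m and y of small_a_mid in the frame of tray between -0.014 and 0.014 m and z of small_a_mid in the frame of tray between 0.0465 and 0.0585 m and y of small_b_mid in the frame of tray between -0.014 and 0.014 m and z of small_b_mid in the frame of tray between 0.0465 and 0.0585 m and y of beaker_k_mid in the frame of tray between -0.014 and 0.014 m and z of beaker_k_mid in the frame of tray between 0.035 and 0.047 m and value of joint stop above 0.029 m and velocity of joint stop below 0.01 m/s); the robot touches nothing.
It fails at once if the big bottle was moved by more than 30 mm or tipped (distance of big_mid from where it was at the start of the episode above 0.03 m or angle between big_mid's own z axis and vertical above 0.5 rad).
It fails at once if a bottle or the beaker fell over (angle between any of tall_a_mid, tall_b_mid, small_a_mid, small_b_mid, beaker_k_mid's own z axis and vertical above 0.8 rad).
It also fails if it takes over 125 s, if anything falls off the work surface, if the arm or the gripper's body presses on something with over 40 N, if the wrist force passes 120 N, or if a joint passes its speed limit or range.

## Working session

There is one attempt and no reset: what is moved stays moved. The work goes in short steps, Python scripts to look and compute and a shell command to move; the robot and the scene stay as the last step left them, time stands still between calls to the robot, and variables do not carry over. Pictures are saved under pics/ and viewed, about 12 in all and at most 16, crops included, and the job is handed in when it is done.

```bash
mkdir -p pics; ls; python3 - <<'E'
from rig import bot
import cv2,numpy as np
print(bot.get_obs())
for n in ("scene","top"):
    p,d=bot.capture(n); cv2.imwrite(f"pics/{n}0.png",p[:,:,::-1]); np.save(f"pics/{n}0.npy",d)
    c=bot.get_calibration(n); print(n,c)
print(bot.get_calibration("wrist"))
E
```

```text
pics
{'time_s': 0.0, 'joint_pos': array([-1.24648289,  0.41794627, -0.01030137,  1.61417525,  0.00469165,
        1.11071915, -0.0529868 ]), 'dq': array([-3.62528946e-04,  4.55698581e-04, -9.15760139e-05, -6.96897394e-04,
       -1.14514205e-03, -8.10687333e-05,  2.87243525e-05]), 'effort': array([-1.71771269e-03, -8.51286507e+01,  6.37639817e-01, -4.25987434e+01,
       -4.90097911e-02,  1.87686423e-02,  1.55927942e-04]), 'position': array([223.44145945, 583.2817429 , 204.84214039]), 'tcp_rot': array([ 8.23921520e-01,  5.66703585e-01, -4.79018790e-04,  3.81023696e-04]), 'contact_force': array([ 0.09891057, -0.38834352, -0.70308101]), 'torque': array([ 0.0292249 , -0.04920561, -0.03753051]), 'gripper_width': 94.14414867848983}
scene {'fx': 457.8328463560417, 'fy': 457.8328463560417, 'cx': 252.71423968154653, 'cy': 195.24643291517333, 'dist': array([-0.03407207,  0.        ,  0.        ,  0.        ,  0.        ]), 'extrinsics': array([[ 8.94389922e-01, -3.19352140e-01,  3.13178669e-01,
         2.66281139e+02],
       [-4.47237634e-01, -6.49019465e-01,  6.15428496e-01,
        -2.992
[... 560 characters left out ...]
    [-4.04140960e-02, -9.69157205e-02, -9.94471741e-01,
         9.25863879e+02],
       [ 0.00000000e+00,  0.00000000e+00,  0.00000000e+00,
         1.00000000e+00]])}
{'fx': 296.015585739573, 'fy': 296.015585739573, 'cx': 253.14165649261548, 'cy': 194.904330279559, 'dist': array([-0.02501251,  0.        ,  0.        ,  0.        ,  0.        ]), 'mount': array([[ 9.99999864e-01,  5.21673746e-04,  1.92191104e-05,
        -1.14156661e+00],
       [-5.10307498e-04,  9.69128394e-01,  2.46556068e-01,
        -7.14108872e+01],
       [ 1.09996042e-04, -2.46556044e-01,  9.69128529e-01,
        -1.78342668e+02],
       [ 0.00000000e+00,  0.00000000e+00,  0.00000000e+00,
         1.00000000e+00]])}
```

View pics/scene0.png

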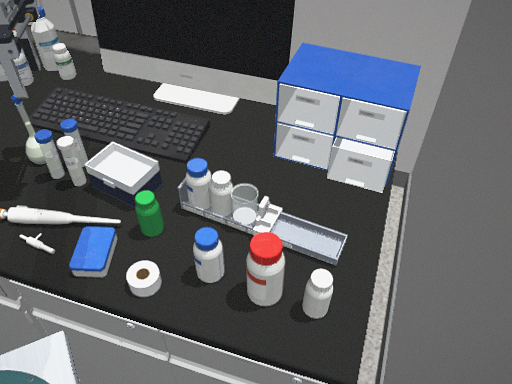

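View pics/top0.png

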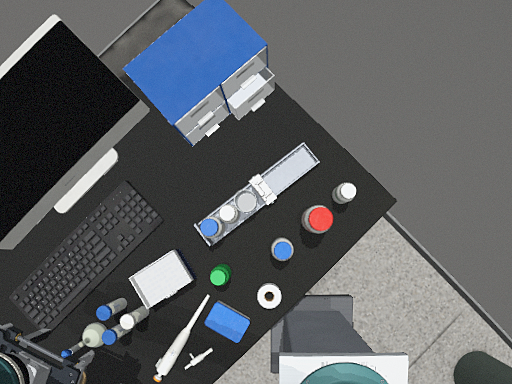

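```bash
cat > h.py <<'E'
import numpy as np,cv2
from rig import bot
from scipy.spatial.transform import Rotation as R
def cap(n,save=None):
    o=bot.get_obs(); p,d=bot.capture(n); c=bot.get_calibration(n)
    if save: cv2.imwrite(f"pics/{save}.png",p[:,:,::-1])
    return p,d,pose(n,c,o),c
def pose(n,c,o):
    if n!="wrist": return c["extrinsics"]
    T=np.eye(4);T[:3,:3]=R.from_quat(o["tcp_rot"]).as_matrix();T[:3,3]=o["position"]; return T@c["mount"]
def cloud(d,E,c):
    v,u=np.mgrid[:384,:512]; K=np.array([[c["fx"],0,c["cx"]],[0,c["fy"],c["cy"]],[0,0,1]])
    n=cv2.undistortPoints(np.stack([u,v],-1).reshape(-1,1,2).astype(float),K,c["dist"]).reshape(384,512,2)
    P=np.dstack([n*d[...,None],d]); W=P@E[:3,:3].T+E[:3,3]; W[d<=0]=np.nan; return W
E
python3 - <<'E'
from h import *
d=np.load("pics/top0.npy");c=bot.get_calibration("top");p=cv2.imread("pics/top0.png")
W=cloud(d,c["extrinsics"],c)
print("bench z",np.nanmedian(W[250:270,330:340,2]),np.nanmedian(W[150:160,330:340,2]),np.nanmedian(W[180:200,170:180,2]))
for n,(u,v) in dict(tall_a=(208,228),small_a=(228,213),beaker=(246,202),stop=(263,188),tall_b=(283,249),big=(319,219),small_b=(346,191),green=(219,276)).items():
    P=W[v-16:v+17,u-16:u+17].reshape(-1,3); P=P[~np.isnan(P[:,2])]; z=np.percentile(P[:,2],98)
    Q=P[(P[:,2]>z-7)]; r=cv2.minEnclosingCircle(Q[:,:2].astype(np.float32))
    print(n,"z",z.round(1),"mean",Q.mean(0).round(1),"circ",np.round(r[0],1),round(r[1],1),len(Q))
m=np.zeros((384,512),bool); m[138:250,190:325]=1
m&=(W[...,2]>16)&(W[...,2]<30)
m=cv2.morphologyEx(m.astype(np.uint8),cv2.MORPH_OPEN,np.ones((2,2)))
n,l,s,_=cv2.connectedComponentsWithStats(m); print(s[1:])
Q=W[m>0]; print(cv2.minAreaRect(Q[:,:2].astype(np.float32)))
out=p.copy(); out[m>0]=(0,0,255); cv2.imwrite("pics/tray.png",cv2.resize(out[130:290,180:380],None,fx=4,fy=3.75,interpolation=cv2.INTER_NEAREST))
E
```

```text
bench z -1.5390664667405645 -0.8128110845668743 -0.5623587200905149
tall_a z 112.7 mean [461.  318.7 110.7] circ [461.  319.1] 19.6 252
small_a z 110.9 mean [466.  306.4 110.2] circ [467. 306.] 11.2 53
beaker z 97.8 mean [493.8 269.7  97.5] circ [495.2 271.5] 13.5 52
stop z 73.7 mean [542.8 215.   72.7] circ [536.9 217.8] 22.3 78
tall_b z 106.3 mean [411.7 156.5 104.3] circ [411.3 156.4] 19.8 255
big z 137.1 mean [480.4  78.2 134.8] circ [480.3  77.6] 25.2 440
small_b z 93.0 mean [544.5  10.5  91.1] circ [545.   10.2] 18.1 201
green z 93.5 mean [350.6 300.2  91.8] circ [350.5 300.5] 18.5 203
[[198 139   2   2   4]
 [193 143   2   2   4]
 [294 144  14   9  33]
 [310 151   2   2   4]
 [246 153  47  37 148]
 [313 155   4   4   8]
 [318 162   3   3   7]
 [309 165   8   7  20]
 [300 172   8   7  20]
 [291 179   8   7  20]
 [261 182  11  12  62]
 [233 186  57  45 178]
 [232 198   3   3   7]
 [225 201   6   5  14]
 [210 207  13  11  33]
 [199 224   3   3   8]
 [224 231   8   7  20]
 [221 238   2   2   4]
 [215 241   4   4  10]]
((612.7527465820312, 256.4083251953125), (241.31788635253906, 334.5732116699219), 35.5025749206543)
```

View pics/tray.png

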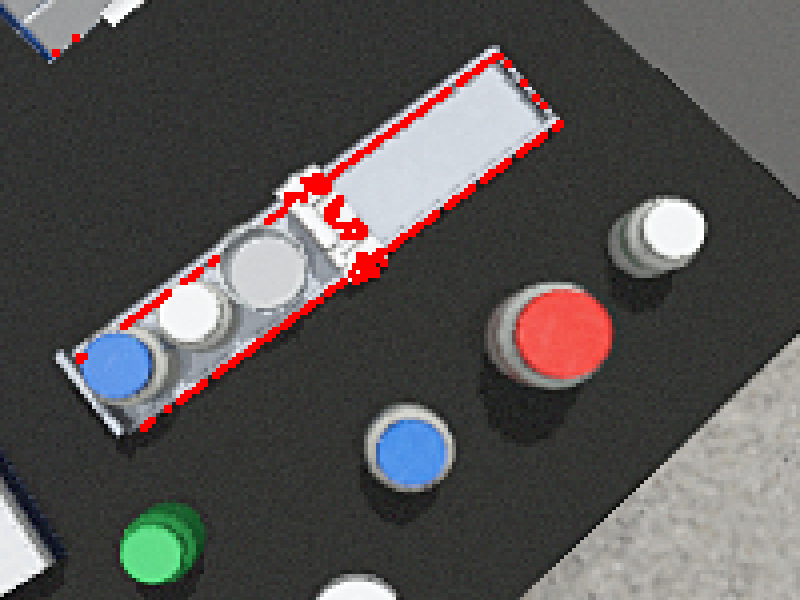

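```bash
python3 - <<'E'
from h import *
d=np.load("pics/top0.npy");c=bot.get_calibration("top")
W=cloud(d,c["extrinsics"],c)
m=np.zeros((384,512),bool); m[140:250,193:325]=1
Q=W[m&(W[...,2]>16)&(W[...,2]<30)]
# rough dir
a=np.array([461.,318.7]); b=np.array([493.8,269.7]); t=np.array([0.66,-0.75]);t/=np.linalg.norm(t)
for it in range(4):
    nrm=np.array([-t[1],t[0]]); s=Q[:,:2]@t; w=Q[:,:2]@nrm
    w0=a@nrm; s0=a@t
    k=(s-s0>-30)&(s-s0<310)
    lo=k&(abs(w-w0+29)<7); hi=k&(abs(w-w0-29)<7)
    fl=np.polyfit(s[lo],w[lo],1); fh=np.polyfit(s[hi],w[hi],1)
    print(lo.sum(),hi.sum(),fl[0],fh[0],np.polyval(fl,s0+150)-np.polyval(fh,s0+150))
    sl=(fl[0]*lo.sum()+fh[0]*hi.sum())/(lo.sum()+hi.sum()); t=t+sl*nrm; t/=np.linalg.norm(t)
nrm=np.array([-t[1],t[0]]); mid=(np.median((Q[:,:2]@nrm)[lo])+np.median((Q[:,:2]@nrm)[hi]))/2
print("t",t,"mid w",mid,"yaw",np.arctan2(t[1],t[0]))
s=W[...,:2]@t; w=W[...,:2]@nrm-mid
e=(m)&(abs(w)<34)&(W[...,2]>58)&(W[...,2]<68)&(s<a@t-10); print("end plate s",np.percentile(s[e],[2,25,50,75,98]),e.sum())
f=(m)&(abs(w)<20)&(W[...,2]>14)&(W[...,2]<28)&(s>a@t+200); print("+x lip",np.percentile(s[f],[2,50,98]),f.sum())
g=(m)&(abs(w)<14)&(W[...,2]>66)&(W[...,2]<78)&(s>a@t+50); print("tab",np.percentile(s[g],[2,50,98]),np.percentile(w[g],[2,50,98]),g.sum())
k=(m)&(abs(w)<30)&(W[...,2]>62)&(W[...,2]<82)&(s>a@t+60)&(s<a@t+130);print("beaker?",np.percentile(s[k],[2,50,98]),k.sum())
for n,q in dict(tall_a=(461,318.9),tall_b=(411.5,156.5),big=(480.3,78),small_b=(544.7,10.4)).items(): print(n,np.dot(q,t),np.dot(q,nrm)-mid)
v=W[205:222,220:236].reshape(-1,3); v=v[(v[:,2]>90)&(v[:,2]<104)]; u=v[:,:2]@t; v=v[u>a@t+30]; print("small_a",cv2.minEnclosingCircle(v[:,:2].astype(np.float32)),len(v), (v[:,:2]@t).mean(),(v[:,:2]@nrm).mean()-mid)
E
```

```text
179 138 -0.009226519834287605 -0.0339248377742855 -56.65914178876528
229 210 -0.016138429092608556 -0.029571549850474003 -58.246038926460415
303 267 -0.010886194933041106 -0.012566038900341631 -59.034766401741194
304 266 -0.0007155491787692819 -0.0024561296991912275 -59.101799740581896
t [ 0.61778143 -0.78634986] mid w 560.4669177896674 yaw -0.9048781126005703
end plate s [1.73848201 3.40974482 5.01474677 6.25588162 7.77731162] 71
+x lip [331.4411426  332.56334459 334.72968339] 27
tab [100.66739095 157.52350824 177.19750912] [-13.22716578  -0.19095989  12.95362761] 100
beaker? [ 96.46710964 121.72197756 157.16571902] 137
tall_a 34.03026885515461 -0.9491336204365552
tall_b 131.15330546738056 -140.20115608050793
big 235.3851319871465 -134.5961279491412
small_b 328.3275067268599 -125.71722161205781
small_a ((493.5483703613281, 281.2484436035156), 17.579328536987305) 193 84.02324499247179 0.8307647046708553
```

```bash
cat >> h.py <<'E'
t=np.array([0.61778,-0.78635]);nrm=np.array([0.78635,0.61778]);MID=560.5
def sw(P): return np.stack([P[...,0]*t[0]+P[...,1]*t[1]-8, P[...,0]*nrm[0]+P[...,1]*nrm[1]-MID, P[...,2]],-1) # r,w,z
def st():
    o=bot.get_obs(); x=R.from_quat(o["tcp_rot"]).as_matrix()[:,0]
    print("t",round(o["time_s"],2),"rwz",sw(o["position"]).round(1),"tool ang",np.degrees(np.arctan2(x[1],x[0])).round(2),"(want 38.15) F",o["contact_force"].round(1),"grip",round(o["gripper_width"],1)); return o
E
python3 - <<'E'
from h import *
st()
d=np.load("pics/top0.npy");c=bot.get_calibration("top")
W=sw(cloud(d,c["extrinsics"],c))
for lo in range(-330,360,60):
    print(lo,[int(np.nan_to_num(np.nanmax(np.append(W[...,2][(W[...,0]>lo)&(W[...,0]<lo+60)&(W[...,1]>a)&(W[...,1]<a+30)],0)))) for a in range(-210,210,30)])
E
```

```text
t 0.1 rwz [-328.7  -24.4  204.9] tool ang 69.04 (want 38.15) F [ 0.1 -0.4 -0.7] grip 93.8
-330 [33, 27, 3, 346, 360, 465, 464, 428, 329, 20, 25, 27, 32, 32]
-270 [32, 33, 4, 341, 348, 320, 117, 113, 3, 18, 23, 26, 30, 31]
-210 [12, 29, 25, 4, 71, 71, 71, 72, 4, 12, 21, 24, 30, 34]
-150 [31, 30, 27, 17, 71, 72, 72, 71, 4, 11, 23, 25, 28, 29]
-90 [31, 30, 29, 96, 94, 71, 70, 70, 5, 3, 22, 24, 26, 29]
-30 [34, 2, 64, 94, 93, 63, 115, 113, 62, 3, 3, 3, 4, 4]
30 [34, 3, 4, 3, 3, 25, 114, 113, 26, 3, 3, 4, 4, 4]
90 [6, 107, 109, 84, 4, 27, 98, 99, 24, 3, 5, 5, 3, 202]
150 [4, 110, 138, 132, 3, 30, 75, 74, 31, 4, 3, 5, 4, 202]
210 [3, 137, 138, 138, 3, 25, 26, 25, 24, 3, 3, 5, 84, 200]
270 [3, 3, 94, 93, 3, 24, 26, 24, 24, 2, 4, 3, 23, 175]
330 [3, 3, 94, 95, 3, 3, 3, 3, 3, 3, 3, 3, 3, 97]
```

```bash
python3 -m creep '[[[-0.38,0.72,0,0.0858,1],[-0.38,0.72,0,0.0858,1],[-0.38,0.72,0,0.0858,1],[-0.38,0.72,0,0.0858,1],[-0.38,0.72,0,0.0858,1],[-0.38,0.72,0,0.0858,1],[-0.38,0.72,0,0.0858,1],[-0.38,0.72,0,0.0858,1],[-0.38,0.72,0,0.0858,1]]]' 30; python3 -c "
from h import *
st()"
```

```text
time_s: 1.0
position: [383.5, 400.5, 204.9]
tcp_rot: [0.945, 0.328, -0.001, 0.0]
contact_force: [-0.1, -0.0, -0.8]
gripper_width: 94.2
t 1.0 rwz [-86.1 -11.5 204.9] tool ang 38.27 (want 38.15) F [-0.1 -0.  -0.8] grip 94.2
```

```bash
python3 -m creep '[[[0.035,0.81,0,0,1],[0.035,0.81,0,0,1],[0.035,0.81,0,0,1],[0.035,0.81,0,0,1],[0.035,0.81,0,0,1],[0.035,0.81,0,0,1],[0.035,0.81,0,0,1],[0.035,0.81,0,0,1],[0.035,0.81,0,0,1]]]' 30 >/dev/null; python3 -c "
from h import *
st()
p,d,E,c=cap('wrist','w1'); W=sw(cloud(d,E,c))
def sel(n,a,b,wl=40):
    k=(W[...,0]>a[0])&(W[...,0]<a[1])&(W[...,2]>b[0])&(W[...,2]<b[1])&(abs(W[...,1])<wl)
    q=W[k]; print(n,len(q),'r',np.percentile(q[:,0],[1,50,99]).round(1),'w',np.percentile(q[:,1],[1,50,99]).round(1),'z',np.median(q[:,2]).round(1)) if len(q) else print(n,0)
sel('tab',(130,190),(66,78),20)
sel('beaker rim',(80,150),(70,82))
sel('small cap',(50,100),(90,105))
sel('tall cap',(0,55),(105,118))
sel('end plate',(-20,15),(58,70))
sel('endlip',(265,340),(15,28),20)
for r0 in (120,200,240):
    sel('lips+ %d'%r0,(r0,r0+40),(18,28),45)
sel('floor',(200,270),(0,14),20)
"
```

```text
t 1.9 rwz [ 1.553e+02 -2.000e-01  2.049e+02] tool ang 38.4 (want 38.15) F [-0.9  0.2  0.4] grip 93.9
tab 427 r [138.6 161.6 169.7] w [-19.6  -0.4  19.6] z 71.9
beaker rim 600 r [ 81.7 114.  149.9] w [-24.6   0.3  26.3] z 74.4
small cap 1115 r [60.7 76.6 93. ] w [-14.9   1.   17.7] z 97.5
tall cap 1752 r [ 9.9 28.  46.1] w [-19.2  -1.2  16.6] z 110.5
end plate 260 r [-4.  -1.   2.1] w [-30.9   9.5  29.3] z 62.9
endlip 0
lips+ 120 235 r [120.4 145.8 159.6] w [-31.5 -15.3  32. ] z 22.4
lips+ 200 219 r [200.3 219.6 239.5] w [-31.4 -27.2  32.1] z 22.2
lips+ 240 194 r [240.4 257.7 279. ] w [-31.8  27.8  32.4] z 22.3
floor 1389 r [200.4 234.4 269.4] w [-19.1   0.1  19.5] z 4.9
```

View pics/w1.png

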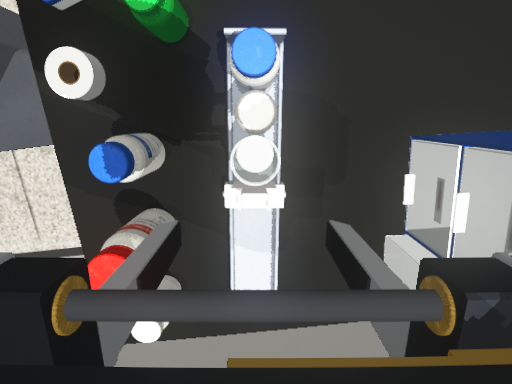

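```bash
python3 -m creep '[[[0,0.02,0.15,0,1],[0,0.02,0.3,0,1],[0,0.02,0.45,0,1],[0,0.02,0.51,0,1],[0,0.02,0.51,0,1],[0,0.02,0.51,0,1],[0,0.02,0.51,0,-1],[0,0.02,0.51,0,-1],[0,0.02,0.51,0,-1],[0,0.02,0.51,0,-1],[0,0.02,0.51,0,-1],[0,0.02,0.51,0,-1]]]' 25 >/dev/null; python3 -c "
from h import *
st()"
```

```text
t 3.15 rwz [161.5  -0.4  52. ] tool ang 38.39 (want 38.15) F [ 0.4 -0.1  0.9] grip 49.7
```

```bash
python3 -m creep '[[[0,0,0,0,-1],[0,0,0,0,-1],[0,0,0,0,-1],[0,0,0,0,-1],[0,0,0,0,-1],[0,0,0,0,-1]]]' 25 >/dev/null; python3 -c "
from h import *
st()"
```

```text
t 3.75 rwz [161.5   0.6  52.2] tool ang 38.4 (want 38.15) F [ 5.7  3.5 -4.6] grip 29.8
```

```bash
python3 -m creep '[[[0,0.08,0,0,-1],[0,0.16,0,0,-1],[0,0.24,0,0,-1],[0,0.32,0,0,-1],[0,0.38,0,0,-1],[0,0.415,0,0,-1],[0,0.415,0,0,-1],[0,0.415,0,0,-1]]]' 25 >/dev/null; python3 -c "
from h import *
st()"
```

```text
t 4.55 rwz [286.4   0.9  52.1] tool ang 38.38 (want 38.15) F [ 1.7 -1.2 -2.5] grip 29.7
```

```bash
python3 -m creep '[[[0,0,0,0,1],[0,0,0,0,1],[0,0,0,0,1],[0,0,0,0,1],[0,0,-0.15,0,1],[0,0,-0.25,0,1],[0,-0.16,-0.25,0,1],[0,-0.32,-0.25,0,1],[0,-0.48,-0.25,0,1],[0,-0.57,-0.25,0,1],[0,-0.57,-0.25,0,1],[0,-0.57,-0.25,0,1]]]' 15 >/dev/null; python3 -c "
from h import *
st()
p,d,E,c=cap('wrist','w2'); W=sw(cloud(d,E,c))
k=(W[...,0]>80)&(W[...,0]<150)&(W[...,2]>70)&(W[...,2]<82)&(abs(W[...,1])<40); q=W[k]; print(len(q),np.percentile(q[:,0],[2,98]),np.percentile(q[:,1],[2,98]))
p,d,E,c=cap('top','t2'); W=sw(cloud(d,E,c))
"
```

```text
t 5.75 rwz [115.1   0.4 127.2] tool ang 38.44 (want 38.15) F [-0.4 -1.6 -0.3] grip 94.0
720 [ 86.52974824 149.64365383] [-24.42350972  25.73168579]
```

View pics/w2.png

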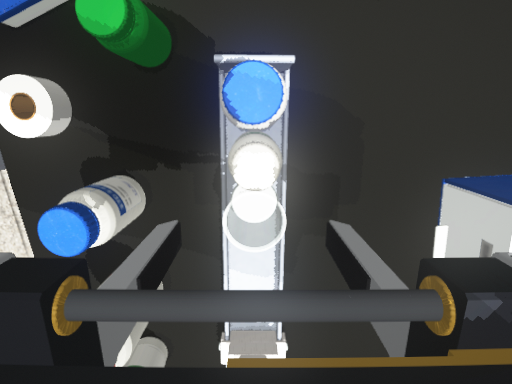

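```bash
cat >> h.py <<'E'
def ray(u,v,z,E,c):
    K=np.array([[c["fx"],0,c["cx"]],[0,c["fy"],c["cy"]],[0,0,1]])
    n=cv2.undistortPoints(np.array([[[u,v]]],float),K,c["dist"])[0,0]
    g=E[:3,:3]@[n[0],n[1],1]; return sw(E[:3,3]+g*(z-E[2,3])/g[2])
E
python3 -c "
from h import *
c=bot.get_calibration('wrist');E=pose('wrist',c,bot.get_obs())
for v in (187,217,249): print(v,ray(254,v,76,E,c))
print('cap',ray(254,160,99,E,c), 'blue',ray(253,92,112,E,c),'plate',ray(253,57,64,E,c))
"
```

```text
187 [97.64184069 -0.12991046 76.        ]
217 [ 1.22715430e+02 -3.41075966e-02  7.60000000e+01]
249 [1.51001601e+02 7.43791886e-02 7.60000000e+01]
cap [73.06326551 -0.28936051 99.        ] blue [ 28.9781842   -1.11403005 112.        ] plate [-0.33127752 -1.22138541 64.        ]
```

```bash
python3 -m creep '[[[0,0.03,0,0,1],[0,0.03,0.15,0,1],[0,0.03,0.28,0,1],[0,0.03,0.31,0,1],[0,0.03,0.31,0,1],[0,0.03,0.31,0,-1],[0,0.03,0.31,0,-1],[0,0.03,0.31,0,-1],[0,0.03,0.31,0,-1],[0,0.03,0.31,0,-1],[0,0.03,0.31,0,-1],[0,0.03,0.31,0,-1]]]' 10 >/dev/null; python3 -m creep '[[[0,0,0,0,-1],[0,0,0,0,-1],[0,0,0,0,-1],[0,0,0,0,-1],[0,0,0,0,-1]]]' 10 >/dev/null;  python3 -c "
from h import *
st()"
```

```text
t 7.55 rwz [125.7   0.4  34.2] tool ang 38.31 (want 38.15) F [-0.3 -0.7  3.2] grip 51.5
```

```bash
python3 -m creep '[[[0,0,-0.02,0,-1],[0,0.05,-0.02,0,-1],[0,0.12,-0.02,0,-1],[0,0.2,-0.02,0,-1],[0,0.28,-0.02,0,-1],[0,0.35,-0.02,0,-1],[0,0.4,-0.02,0,-1],[0,0.4,-0.02,0,-1],[0,0.4,-0.02,0,-1],[0,0.4,-0.005,0,-1],[0,0.4,0.002,0,-1],[0,0.4,0.002,0,-1]]]' 10 >/dev/null;  python3 -c "
from h import *
st()"
```

```text
t 8.75 rwz [244.7   1.4  33.8] tool ang 38.38 (want 38.15) F [0.8 1.1 1. ] grip 51.5
```

```bash
python3 -m creep '[[[0,0,0,0,1],[0,0,0,0,1],[0,0,0,0,1],[0,0,0,0,1],[0,0,0,0,1],[0,0,-0.15,0,1],[0,0,-0.3,0,1],[0,-0.16,-0.3,0,1],[0,-0.32,-0.3,0,1],[0,-0.48,-0.3,0,1],[0,-0.56,-0.3,0,1],[0,-0.56,-0.3,0,1]]]' 15 >/dev/null; python3 -c "
from h import *
st()
p,d,E,c=cap('wrist','w3'); W=sw(cloud(d,E,c))
for n,a,b in (('small',(50,110),(92,104)),('tall',(0,60),(106,118))):
  k=(W[...,0]>a[0])&(W[...,0]<a[1])&(W[...,2]>b[0])&(W[...,2]<b[1])&(abs(W[...,1])<40); q=W[k]; print(n,len(q),cv2.minEnclosingCircle(q[:,:2].astype(np.float32)),q.mean(0))
"
```

```text
t 9.95 rwz [ 72.4   0.8 123.7] tool ang 38.68 (want 38.15) F [ 0.4 -1.1  0.6] grip 93.9
small 1718 ((76.59314727783203, 0.9007294774055481), 17.877580642700195) [75.66031211  0.77161922 97.14404187]
tall 2773 ((27.298871994018555, -1.2243144512176514), 19.86396598815918) [ 26.78808754  -1.3628914  110.39124685]
```

View pics/w3.png

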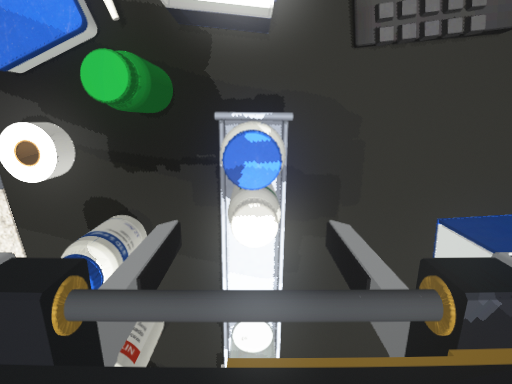

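```bash
python3 -m creep '[[[0,0.014,0,0.0015,1],[0,0.014,0.15,0.0015,1],[0,0.014,0.27,0.0015,1],[0,0.014,0.295,0.0015,1],[0,0.014,0.295,0.0015,1],[0,0.014,0.295,0.0015,-1],[0,0.014,0.295,0.0015,-1],[0,0.014,0.295,0.0015,-1],[0,0.014,0.295,0.0015,-1],[0,0.014,0.295,0.0015,-1],[0,0.014,0.295,0.0015,-1],[0,0.014,0.295,0.0015,-1]]]' 12 >/dev/null; python3 -m creep '[[[0,0,0,0,-1],[0,0,0,0,-1],[0,0,0,0,-1],[0,0,0,0,-1],[0,0,0,0,-1],[0,0,0,0,-1]]]' 12 >/dev/null;  python3 -c "
from h import *
st()"
```

```text
t 11.8 rwz [79.3  1.  35.3] tool ang 38.01 (want 38.15) F [0.8 0.2 0.9] grip 43.6
```

```bash
python3 -m creep '[[[0,0,-0.02,0,-1],[0,0.05,-0.02,0,-1],[0,0.12,-0.02,0,-1],[0,0.2,-0.02,0,-1],[0,0.28,-0.02,0,-1],[0,0.34,-0.02,0,-1],[0,0.373,-0.02,0,-1],[0,0.373,-0.02,0,-1],[0,0.373,-0.02,0,-1],[0,0.373,-0.005,0,-1],[0,0.373,0.002,0,-1],[0,0.373,0.002,0,-1]]]' 12 >/dev/null;  python3 -c "
from h import *
st()"
```

```text
t 13.0 rwz [190.3   1.1  34.8] tool ang 38.07 (want 38.15) F [-0.9  0.3  0.2] grip 43.6
```

```bash
python3 -m creep '[[[0,0,0,0,1],[0,0,0,0,1],[0,0,0,0,1],[0,0,0,0,1],[0,0,0,0,1],[0,0,-0.15,0,1],[0,0,-0.3,0,1],[0,0,-0.42,0,1],[-0.15,-0.07,-0.42,0,1],[-0.3,-0.14,-0.42,0,1],[-0.47,-0.223,-0.42,0,1],[-0.47,-0.223,-0.42,0,1]]]' 15 >/dev/null; python3 -m creep '[[[0,0,0,0,1],[0,0,0,0,1]]]' >/dev/null; python3 -c "
from h import *
st()
p,d,E,c=cap('wrist','w4'); W=sw(cloud(d,E,c))
k=(abs(W[...,0]-123)<45)&(abs(W[...,1]+140)<45)&(W[...,2]>99)&(W[...,2]<112); q=W[k]; print(len(q),cv2.minEnclosingCircle(q[:,:2].astype(np.float32)),q.mean(0))
p,d,E,c=cap('top','t4')
"
```

```text
t 14.4 rwz [ 121.4 -143.8  160.5] tool ang 38.12 (want 38.15) F [0.6 0.4 0.6] grip 94.2
1675 ((124.26411437988281, -140.30982971191406), 19.836170196533203) [ 123.28444043 -140.30498022  104.29614792]
```

View pics/w4.png

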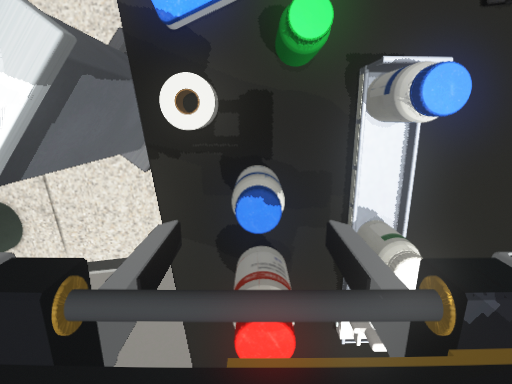

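```bash
python3 -m creep '[[[0.0117,0.01,0,0,1],[0.0117,0.01,0.15,0,1],[0.0117,0.01,0.3,0,1],[0.0117,0.01,0.395,0,1],[0.0117,0.01,0.395,0,1],[0.0117,0.01,0.395,0,-1],[0.0117,0.01,0.395,0,-1],[0.0117,0.01,0.395,0,-1],[0.0117,0.01,0.395,0,-1],[0.0117,0.01,0.395,0,-1],[0.0117,0.01,0.395,0,-1],[0.0117,0.01,0.395,0,-1]]]' 18 >/dev/null; python3 -m creep '[[[0,0,0,0,-1],[0,0,0,0,-1],[0,0,0,0,-1],[0,0,0,0,-1],[0,0,0,0,-1]]]' 18 >/dev/null;  python3 -c "
from h import *
st()"
```

```text
t 16.2 rwz [ 124.7 -139.6   42. ] tool ang 38.1 (want 38.15) F [-0.4 -0.5  3.7] grip 48.9
```

```bash
python3 -m creep '[[[0,0,-0.1,0,-1],[0,0,-0.2,0,-1],[0.08,-0.03,-0.2,0,-1],[0.2,-0.08,-0.2,0,-1],[0.32,-0.12,-0.2,0,-1],[0.42,-0.146,-0.2,0,-1],[0.467,-0.146,-0.2,0,-1],[0.467,-0.146,-0.2,0,-1],[0.467,-0.146,-0.2,0,-1],[0.467,-0.146,-0.2,0,-1]]]' 18 >/dev/null;  python3 -c "
from h import *
st()
p,d,E,c=cap('wrist','w5'); W=sw(cloud(d,E,c))
for n,a,b in (('tall_a',(-10,50),(106,122)),):
  k=(W[...,0]>a[0])&(W[...,0]<a[1])&(W[...,2]>b[0])&(W[...,2]<b[1])&(abs(W[...,1])<40); q=W[k]; print(n,len(q),cv2.minEnclosingCircle(q[:,:2].astype(np.float32)),q.mean(0))
"
```

```text
t 17.2 rwz [ 81.3  -0.6 102.1] tool ang 38.07 (want 38.15) F [-0.6 -0.8 -1.2] grip 49.0
tall_a 3539 ((27.213956832885742, -1.3670787811279297), 19.914953231811523) [ 27.07727588  -1.37433936 110.42889816]
```

View pics/w5.png

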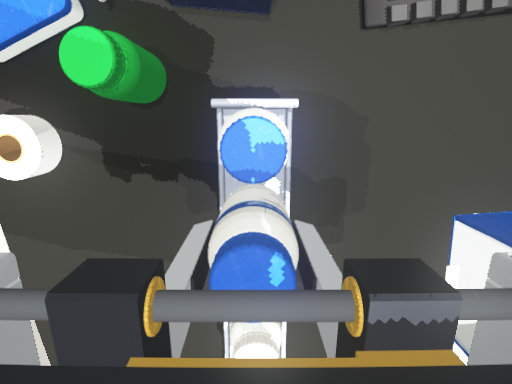

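```bash
python3 -m creep '[[[0.003,0,0,0,-1],[0.003,0,0.05,0,-1],[0.003,0,0.1,0,-1],[0.003,0,0.14,0,-1],[0.003,0,0.16,0,-1],[0.003,0,0.175,0,-1],[0.003,0,0.175,0,-1],[0.003,0,0.175,0,-1]]]' 18 >/dev/null;  python3 -c "
from h import *
st()"
```

```text
t 18.05 rwz [81.3  0.8 50. ] tool ang 38.06 (want 38.15) F [-0.2  0.3 -1.3] grip 49.5
```

Base ~2 mm above the floor, no lip contact. Lower a bit more, release, rise.

```bash
python3 -m creep '[[[0,0,0.006,0,-1],[0,0,0.009,0,-1],[0,0,0.009,0,-1],[0,0,0.009,0,-1]]]' 18 >/dev/null;  python3 -c "
from h import *
st()"; python3 -m creep '[[[0,0,0,0,0.4],[0,0,0,0,1],[0,0,0,0,1],[0,0,0,0,1],[0,0,0,0,1],[0,0,0,0,1],[0,0,-0.15,0,1],[0,0,-0.3,0,1],[0,0,-0.4,0,1],[0,0,-0.4,0,1]]]' 15 >/dev/null;  python3 -c "
from h import *
st()
p,d,E,c=cap('top','t6'); W=sw(cloud(d,E,c))
p,d,E,c=cap('scene','s6')"
```

```text
t 18.45 rwz [81.4  1.2 47.9] tool ang 38.07 (want 38.15) F [-1.2 -0.5  5.5] grip 49.3
t 19.45 rwz [ 81.7   2.9 172.1] tool ang 38.06 (want 38.15) F [-0.7 -0.  -0.6] grip 93.9
```

View pics/s6.png

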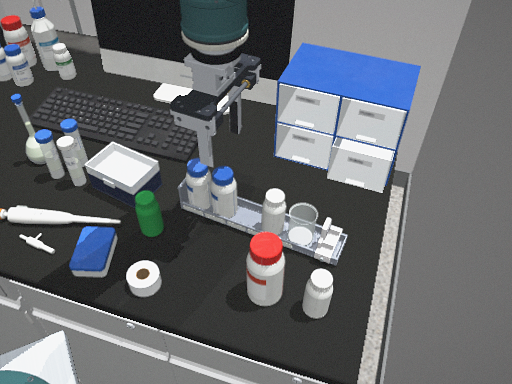

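```bash
python3 -m creep '[[[-0.43,0.795,0,0,1],[-0.43,0.795,0,0,1],[-0.43,0.795,0,0,1],[-0.43,0.795,0,0,1],[-0.43,0.795,0,0,1],[-0.43,0.795,0,0,1],[-0.43,0.795,0,0,1],[-0.43,0.795,0,0,1],[-0.43,0.795,0,0,1],[-0.43,0.795,0,0,1]]]' 15 >/dev/null; python3 -c "
from h import *
st()
p,d,E,c=cap('wrist','w7'); W=sw(cloud(d,E,c))
k=(abs(W[...,0]-320)<40)&(abs(W[...,1]+126)<40)&(W[...,2]>86)&(W[...,2]<99); q=W[k]; print(len(q),cv2.minEnclosingCircle(q[:,:2].astype(np.float32)),q.mean(0))
"
```

```text
t 20.55 rwz [ 318.5 -127.7  167.2] tool ang 38.18 (want 38.15) F [-0.3 -0.5  0.1] grip 93.9
1168 ((322.19940185546875, -126.84095764160156), 17.829368591308594) [ 321.55497872 -126.72206595   91.18177302]
```

```bash
python3 -m creep '[[[0.003,0.0117,0,0,1],[0.003,0.0117,0.15,0,1],[0.003,0.0117,0.3,0,1],[0.003,0.0117,0.4,0,1],[0.003,0.0117,0.424,0,1],[0.003,0.0117,0.424,0,-1],[0.003,0.0117,0.424,0,-1],[0.003,0.0117,0.424,0,-1],[0.003,0.0117,0.424,0,-1],[0.003,0.0117,0.424,0,-1],[0.003,0.0117,0.424,0,-1],[0.003,0.0117,0.424,0,-1]]]' 15 >/dev/null; python3 -m creep '[[[0,0,0,0,-1],[0,0,0,0,-1],[0,0,0,0,-1],[0,0,0,0,-1],[0,0,0,0,-1],[0,0,0,0,-1]]]' 15 >/dev/null;  python3 -c "
from h import *
st()"
```

```text
t 22.4 rwz [ 322.1 -126.3   40.3] tool ang 38.17 (want 38.15) F [-0.  -1.   1.2] grip 43.0
```

```bash
python3 -m creep '[[[0,0,-0.15,0,-1],[0,0,-0.3,0,-1],[0,0,-0.4,0,-1],[0.12,0,-0.4,0,-1],[0.25,0,-0.4,0,-1],[0.37,0,-0.4,0,-1],[0.422,0,-0.4,0,-1],[0.422,-0.15,-0.4,0,-1],[0.422,-0.3,-0.4,0,-1],[0.422,-0.45,-0.4,0,-1],[0.422,-0.58,-0.4,0,-1],[0.422,-0.617,-0.4,0,-1]]]' 15 >/dev/null; python3 -m creep '[[[0,0,0,0,-1],[0,0,0,0,-1],[0,0,0,0,-1]]]' 15 >/dev/null;  python3 -c "
from h import *
st()
p,d,E,c=cap('top','t8')
p,d,E,c=cap('wrist','w8'); W=sw(cloud(d,E,c))
k=(abs(W[...,0]-81)<40)&(abs(W[...,1])<30)&(W[...,2]>106)&(W[...,2]<116)&(W[...,0]>55); q=W[k]; print(len(q),cv2.minEnclosingCircle(q[:,:2].astype(np.float32)),q.mean(0))
"
```

```text
t 23.9 rwz [133.9  -0.3 160.6] tool ang 38.34 (want 38.15) F [ 1.  -0.8 -1.4] grip 43.3
1983 ((80.99633026123047, -0.16735346615314484), 19.849925994873047) [ 80.99112278  -0.12056591 110.37135974]
```

View pics/w8.png

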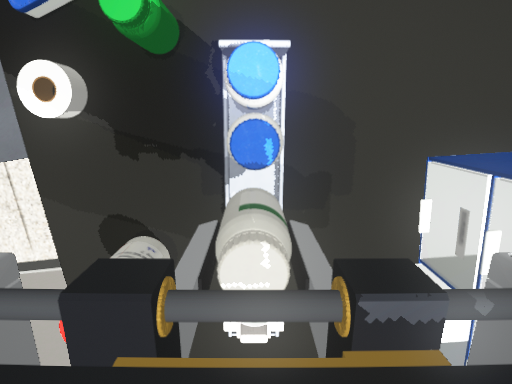

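```bash
python3 -m creep '[[[0.002,0.005,0.1,0,-1],[0.002,0.005,0.2,0,-1],[0.002,0.005,0.28,0,-1],[0.002,0.005,0.33,0,-1],[0.002,0.005,0.36,0,-1],[0.002,0.005,0.375,0,-1],[0.002,0.005,0.38,0,-1],[0.002,0.005,0.38,0,-1],[0.002,0.005,0.38,0,-1]]]' 15 >/dev/null;  python3 -c "
from h import *
st()"
```

```text
t 24.9 rwz [135.1   1.2  47.4] tool ang 38.34 (want 38.15) F [-0.3 -0.4 -1.9] grip 43.0
```

```bash
python3 -m creep '[[[0,0,0.005,0,-1],[0,0,0.005,0,-1],[0,0,0.005,0,-1],[0,0,0.005,0,0.3],[0,0,0.005,0,1],[0,0,0.005,0,1],[0,0,0.005,0,1],[0,0,0.005,0,1],[0,0,0.005,0,1],[0,0,-0.12,0,1],[0,0,-0.25,0,1],[0,0,-0.33,0,1]]]' 15 >/dev/null; python3 -m creep '[[[0,0.15,0,0,1],[0,0.3,0,0,1],[0,0.45,0,0,1],[0,0.5,0,0,1],[0,0.5,0,0,1],[0,0.5,0,0,1]]]' >/dev/null; python3 -c "
from h import *
st()
p,d,E,c=cap('wrist','w9'); W=sw(cloud(d,E,c))
for n,a,b in (('small_b',(105,165),(92,104)),('small_a',(165,215),(92,104)),('tall_b',(60,110),(106,118)),('tab',(265,310),(66,78))):
  k=(W[...,0]>a[0])&(W[...,0]<a[1])&(W[...,2]>b[0])&(W[...,2]<b[1])&(abs(W[...,1])<40); q=W[k]; print(n,len(q),cv2.minEnclosingCircle(q[:,:2].astype(np.float32)) if len(q) else 0)
"
```

```text
t 26.7 rwz [284.6   1.9 148.4] tool ang 38.35 (want 38.15) F [-0.2  0.1 -0.7] grip 94.0
small_b 1424 ((136.5552215576172, 1.1885098218917847), 17.717605590820312)
small_a 1877 ((187.97886657714844, 0.5668532848358154), 18.079452514648438)
tall_b 0 0
tab 521 ((279.11083984375, 1.0731582641601562), 20.872121810913086)
```

View pics/w9.png

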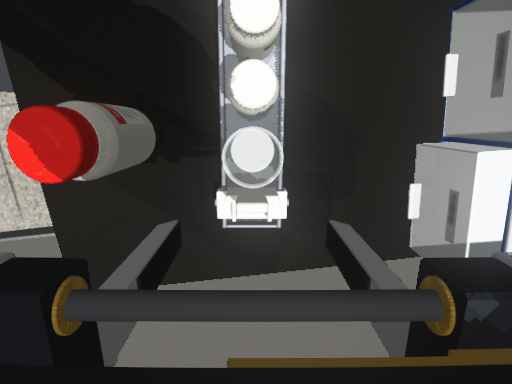

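```bash
python3 -m creep '[[[-0.004,0.006,0.1,0,1],[-0.004,0.006,0.2,0,1],[-0.004,0.006,0.3,0,1],[-0.004,0.006,0.321,0,1],[-0.004,0.006,0.321,0,-1],[-0.004,0.006,0.321,0,-1],[-0.004,0.006,0.321,0,-1],[-0.004,0.006,0.321,0,-1],[-0.004,0.006,0.321,0,-1],[-0.004,0.006,0.321,0,-1],[-0.004,0.006,0.321,0,-1],[-0.004,0.006,0.321,0,-1]]]' 25 >/dev/null; python3 -m creep '[[[0,0,0,0,-1],[0,0,0,0,-1],[0,0,0,0,-1],[0,0,0,0,-1],[0,0,0,0,-1],[0,0,0,0,-1]]]' 25 >/dev/null; python3 -c "
from h import *
st()"; python3 -m creep '[[[0,-0.01,0,0,-1],[0,-0.02,0,0,-1],[0,-0.03,0,0,-1],[0,-0.04,0,0,-1],[0,-0.05,0,0,-1],[0,-0.06,0,0,-1],[0,-0.07,0,0,-1],[0,-0.08,0,0,-1],[0,-0.09,0,0,-1],[0,-0.1,0,0,-1],[0,-0.1,0,0,-1]]]' 25 >/dev/null; python3 -c "
from h import *
o=st(); print('F along r',o['contact_force'][:2]@t)"
```

```text
t 28.55 rwz [285.7   1.1  52.2] tool ang 38.4 (want 38.15) F [-4.3 -2.7  4.3] grip 29.7
t 29.65 rwz [254.9   1.   52.3] tool ang 38.42 (want 38.15) F [-1.6 -0.1  0.3] grip 29.7
F along r -0.8834889588389062
```

Check the row before the last push.

```bash
python3 -m creep '[[[0,-0.005,0,0,-1],[0,-0.01,0,0,-1],[0,-0.015,0,0,-1],[0,-0.015,0,0,-1],[0,-0.015,0,0,-1]]]' 25 >/dev/null; python3 -c "
from h import *
o=st(); print('F along r',o['contact_force'][:2]@t)
p,d,E,c=cap('scene','s10'); cv2.imwrite('pics/s10c.png',cv2.resize(p[140:320,160:360,::-1],None,fx=4,fy=3.3))
p,d,E,c=cap('wrist','w10')"
```

```text
t 30.15 rwz [250.2   1.   52.3] tool ang 38.43 (want 38.15) F [-0.2 -3.  -1.1] grip 30.1
F along r 2.2154522056665633
```

View pics/s10c.png

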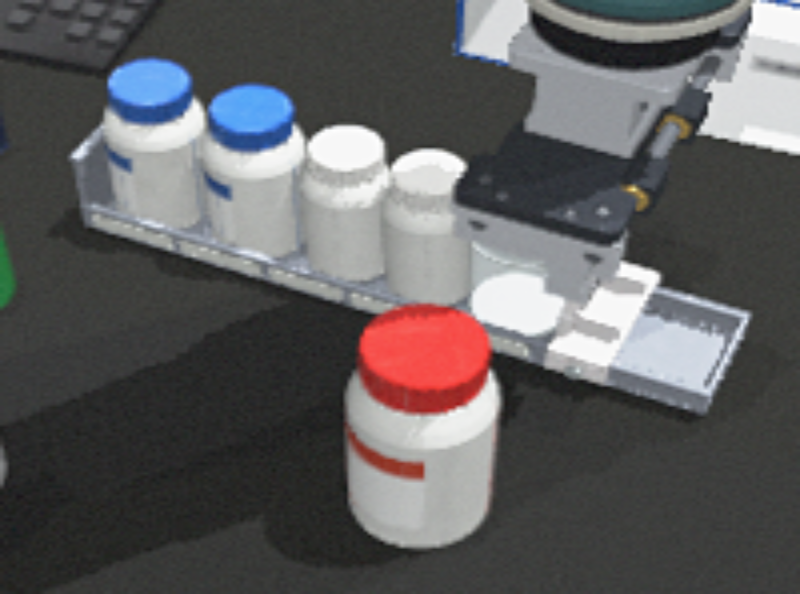

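```bash
python3 -m creep '[[[0,-0.005,0,0,-1],[0,-0.01,0,0,-1],[0,-0.01,0,0,-1],[0,-0.01,0,0,-1]]]' 25 >/dev/null; python3 -c "
from h import *
o=st(); print('F along r',o['contact_force'][:2]@t)"
```

```text
t 30.65 rwz [247.1   1.   52.3] tool ang 38.44 (want 38.15) F [ 0.5 -2.2 -0.7] grip 29.7
F along r 2.0082847099598684
```

```bash
python3 -m creep '[[[0,0,0,0,0.2],[0,0,0,0,1],[0,0,0,0,1],[0,0,0,0,1],[0,0,0,0,1],[0,0,0,0,1],[0,0,-0.1,0,1],[0,0,-0.22,0,1],[0,0,-0.35,0,1],[0,-0.15,-0.5,0,1],[0,-0.15,-0.5,0,1],[0,-0.15,-0.5,0,1]]]' 15 >/dev/null; python3 -c "
from h import *
st()
p,d,E,c=cap('scene','s11'); cv2.imwrite('pics/s11c.png',cv2.resize(p[140:320,160:360,::-1],None,fx=4,fy=3.3))
p,d,E,c=cap('wrist','w11'); W=sw(cloud(d,E,c))
for n,a,b in (('tall_a',(0,52),(106,118)),('tall_b',(52,100),(106,118)),('small_b',(101,145),(92,104)),('small_a',(145,195),(92,104)),('tab',(225,270),(68,78)),('plate',(-15,8),(58,68))):
  k=(W[...,0]>a[0])&(W[...,0]<a[1])&(W[...,2]>b[0])&(W[...,2]<b[1])&(abs(W[...,1])<40); q=W[k]; print(n,len(q),cv2.minEnclosingCircle(q[:,:2].astype(np.float32)) if len(q) else 0, q[:,2].max() if len(q) else 0)
"
```

```text
t 31.85 rwz [201.1   1.  203.8] tool ang 38.59 (want 38.15) F [-0.1 -0.  -1.2] grip 94.1
tall_a 534 ((36.88605499267578, -1.6421256065368652), 17.402502059936523) 113.0577811493057
tall_b 1741 ((81.53964233398438, -0.15818241238594055), 19.99604034423828) 112.82687503146616
small_b 1089 ((123.31226348876953, 2.385369300842285), 22.764434814453125) 103.44220196139668
small_a 1055 ((166.78948974609375, 2.57161283493042), 22.789579391479492) 99.74928150874439
tab 440 ((233.4696807861328, -1.2641793489456177), 26.03169822692871) 76.6266696807536
plate 0 0 0
```

View pics/s11c.png

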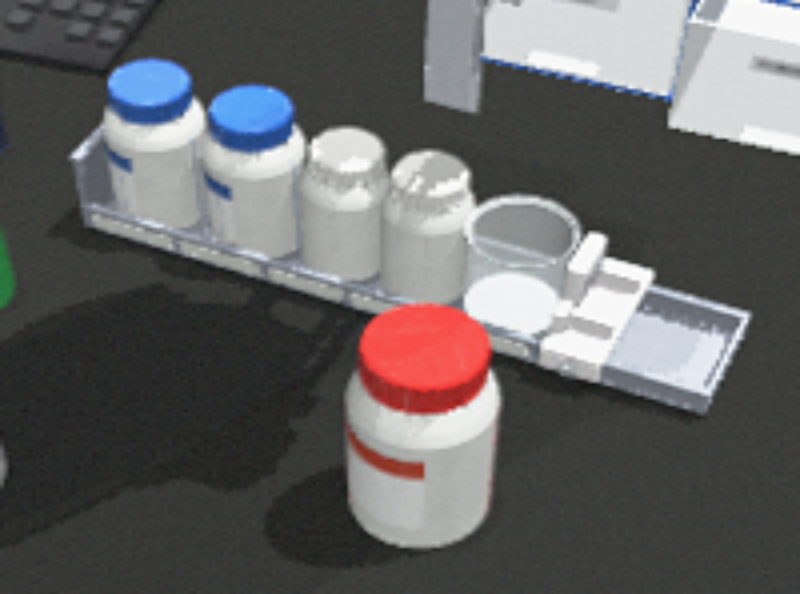

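View pics/w11.png

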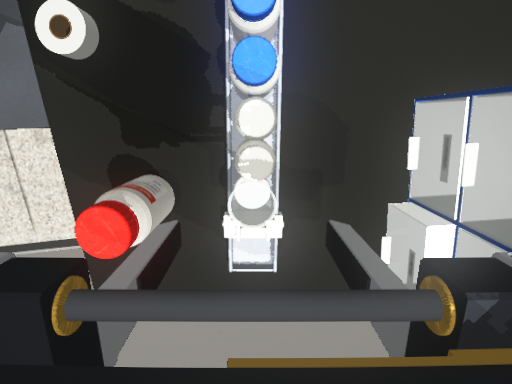

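```bash
python3 -c "
from h import *
st(); bot.close_job()"
```

```text
t 31.95 rwz [203.1  -0.5 201.4] tool ang 38.43 (want 38.15) F [ 0.5 -0.  -0.5] grip 94.1
the job is handed in; nothing more can be done
```

The job is handed in at about 32 s of robot time. The row should meet the spec, though no verdict was reported.

I slid the stop back, moved the beaker and then the small bottle along the lane, and put the tall bottle and the small bottle from the bench into the gaps. Then I slid the stop forward against the beaker.

**What the last pictures show:** from the end plate the row reads tall, tall, small, small, beaker, all upright on the tray floor. The stop is up against the beaker, and the gripper is clear, about 200 mm above the bench. The big bottle looks unmoved in the pictures, though I did not measure it again.

**Last measurements:**

| Item | Distance from end plate, mm | How obtained |
|---|---|---|
| First tall bottle | about 26 | measured earlier, before the final push |
| Second tall bottle | about 80 | measured in the last picture |
| First small bottle | about 127 | estimated from bottle widths |
| Second small bottle | about 171 | estimated from bottle widths |
| Beaker | about 218 | estimated from bottle widths |
| Stop face | about 241 | from the gripper position at release; stop value about 0.044 |

**Checks that failed or disagreed:**
- **Automatic fits:** in the last wrist picture the first tall bottle was only partly visible, and the fits on the two small bottles and the stop tab picked up neighbouring parts. I did not use those numbers and relied on the pictures for those parts.
- **Row length:** adding up the bottle widths puts the beaker's far side 2–3 mm beyond the stop face I measured. That is about the size of the calibration error and well inside the limits.

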